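# Set the coffee grinder from the coarse side and start it

## Robot

A 6-joint arm with a two-finger parallel gripper is mounted at the origin on a cart in front of the work surface, level with it; the furniture and walls round the work are solid. World frame = base frame: x ahead of the robot, y to its left, z up, the work surface at z = 0. Lengths are in m, angles in rad, forces in N, time in s.
With the tool pointing down it reaches from about 0.4 to 0.825 m from the base axis. Payload 7 kg.
Tool frame: the origin (TCP) lies between the finger pads; the fingertips stand 22 mm ahead of it and the grasp point (between the pads) lies 3 mm ahead of it (arm.tip_reach is the distance from the TCP to the fingertips, in m); z points along the fingers, y is the line along which they close (so a half turn about z gives the same grasp; the last joint's range is limited). The gripper opens to 88 mm and grips with 3 to 60 N. Pads are 19 mm wide; open, the fingers measure 130 mm over their backs; the gripper's body (78 mm by 193 mm) begins 47 mm behind the grasp point.
Start: joints at [-0.869, 0.359, 0.012, 0, -1.224, -0.288], TCP at [0.271, -0.618, 0.249] pointing down, gripper open.
Joint ranges: [-3.07, 3.07], [-1.43, 2.12], [-1.02, 1.25], [-3.03, 1.67], [-3.05, -0], [-3.03, 3.03]. Speed limits (rad/s): [2.39, 2.39, 3.01, 3.14, 3.14, 3.14].

## Interface

Orientations are given as [roll, pitch, yaw] about the fixed x, y, z axes, in that order (R = Rz(yaw) Ry(pitch) Rx(roll)).
In Python, from station import arm, viewer gives the robot as it stands. The module is installed in compiled form; this text tells all that it offers.
- The arm moves only by the tool apply_moves, never from a script. Its argument "commands" is a list that holds one entry, the list of rows, each a list of 5 numbers: the closure, from -1 (fully open) to 1 (shut), then the shift along the world's x, y, z as a fraction of full scale, then the turn about the world's z as a fraction of full scale. In form: [[[fingers, tx, ty, tz, yaw], ...]]. A call has 1 to 12 rows; each row shifts and turns the commanded pose from where the row before left it; what a row does not reach is not made up. Full scale, the value 1, is 20 cm for a shift and pi rad for a turn. A row lasts 1/10 s, in which the tool goes at most 50 mm and 8.59 degrees, less where a joint would pass 70% of its speed; a pose out of reach is approached as far as the arm can. A call with a number of a shift or a turn outside -1 to 1 is refused whole. A call with a gripper value outside its range is refused whole. The fingers move at their own pace and stop on an object; "force" is the grip in N (left out, the last holds). Time passes only in rows, so rows that do not move let the fingers close. It gives the time, the measured TCP pose, the force, the opening and the grip force at its end, in the units of the state.
- arm.get_state(): the state, without advancing time (a new reading comes with each control period).
- viewer.grab_frame(name): name is "scene" or "top" or "wrist"; returns a dict with "image" (384x512x3 uint8, blue, green, red), "mtx" (3x3 intrinsics, pixels), "rvec" (rotation vector, rad) and "tvec" (3), from world to camera coordinates, as OpenCV has them. Camera axes: x right, y down, z forward; pixel columns grow to the right and rows downward; lengths in m; the calibration is good to about 2 mm. A picture is of the moment at which its call begins. There is no depth.
- arm.job_done(): hands the job in; it is judged then, once.
The state is a dict: "t": time; "q": joint angles; "qd": joint speeds; "joint_efforts": joint torques, N m; "eef_pos": TCP position; "ee_rot": TCP orientation; "force": force on the tool from outside, world axes, zero at the start; "moment": the same for the moment, N m; "width": finger opening in m; "gripper_force": force on a finger pad.
Only numpy, scipy, OpenCV 4.12 (cv2) and the standard library are available. Lean on these libraries where they do the work, as an engineer would, in place of code of your own. Each camera call takes 0.05 s, during which the arm holds its last target. There are 200 camera calls.

## Task

The lever on top of the coffee grinder has been left past the mark clip, on the fine side, and its thread has slack. Push the lever back at least 2 cm beyond the mark clip on the coarse side, then bring it up to the mark from that side only, so that the slack is taken up and the pointer stops in line with the rib of the clip (if you go past it, back off and come up again). With the lever set, press the start button fully down and let it go, leaving the jug, the tamper and the teaspoon on the worktop where they are.

Things in the scene. Friction and masses are not known exactly. Their poses are not given: they have to be found in the camera images.
- grinder: Low round black coffee grinder, fixed; place and yaw differ each time. Origin on its vertical axis at the worktop; at yaw 0 its front faces -x. Scale flange radius 98 mm, top at z = 118 mm; hopper in the middle, radius 38 mm, up to z = 168 mm. The lever swings over the front of the flange about the axis. A chute juts from the front to 110 mm from the axis, z = 87 to 106 mm.
- coarse_boss (a point): Big round raised boss (12 mm wide) on the flange, on the +y side of the front: the coarse end of the swing. A small boss (5 mm) on the -y side marks the fine end. Seen from above, the lever turns clockwise to coarse and counter-clockwise to fine.
- burr_ring (a joint): Angle (rad, counter-clockwise from above = finer, -0.9 to 0.9) of the dark knurled burr ring under the lever, radius 50 mm; turned only by the lever through the slack; stiff (about 0.25 N m, i.e. 4 N at the tab), and stays where it is left.
- grind_lever (a joint): Angle (rad) of the lever relative to the burr ring: free slack from -0.075 (lever is driving the ring to coarse) to +0.075 (slack taken up towards fine); moving lightly between, it stays where left. The whole slack is 0.15 rad, 13 mm at the pointer. The lever's angle in the grinder's frame is burr_ring + grind_lever; at 0 it points along the grinder's -x.
- tab_top (a point): Centre of the top of the lever's upright thumb tab: 14 mm radially, 12 mm along the swing, rounded, from z = 128 to 162 mm, centre 68 mm from the grinder's axis. Below the tab is the flat lever arm, top at z = 133 mm, as wide as the tab.
- pointer_tip (a point): Tip of the lever's narrow pointer, 86 mm from the grinder's axis, at z = 129 mm, straight out from the tab.
- mark_clip: Small black clip on the rim of the flange, fixed there, at a different angle each time; it is the set mark. Its origin lies on the grinder's axis at the worktop; the clip sits in its -x direction, 89 to 102 mm out. The pointer is at the mark when its y in this frame is 0; y > 0 is the coarse side, y < 0 the fine side.
- mark_rib (a point): Middle of the top of the clip's upright rib, 3 mm wide and 12 mm long radially, 95 mm from the grinder's axis, top at z = 127 mm: the mark.
- start_button (a joint): Travel of the start button (m): 0 up, 0.006 fully down; spring, 5 N at the bottom; comes up by itself.
- start_button_top (a point): Centre of the top of the round grey start button, radius 16 mm, on a black box 60 x 60 x 36 mm, 165 mm from the axis at the grinder's -y side; press it straight down.
- milk_jug: Steel jug 77 x 112 x 84 mm, loose, standing under the chute; must stay. Origin: centre of its underside.
- tamper: Steel coffee tamper with black handle, 57 x 57 x 82 mm, loose; must stay. Origin: centre of its underside.
- teaspoon: Steel teaspoon, 132 x 28 x 11 mm, lying loose; must stay. Origin: centre of its underside.

How it is judged:
On the way, in this order (a step that is already met when the one before it is completed fails the run):
1. the lever's pointer has been backed off at least 15 mm beyond the mark on the coarse side (y of pointer_tip in the frame of mark_clip above 0.015 m), for 0.1 s.
2. the pointer stands within 4 mm of the mark with the slack taken up towards fine (y of pointer_tip in the frame of mark_clip between -0.004 and 0.004 m and value of joint grind_lever above 0.055 rad), for 0.2 s.
3. the start button is pressed down, at least 4.5 mm (value of joint start_button above 0.0045 m), for 0.05 s.
At the end, for the whole second after the job is handed in: The lever's pointer is within 4 mm of the mark rib, along the swing; the slack is taken up towards fine (lever at more than +0.055 of its +0.075 rad against the burr ring); the start button is up again; the ring is at rest (all of step 2 and value of joint start_button below 0.002 m and velocity of joint burr_ring below 0.02 rad/s); the robot touches nothing.
It fails at once if the start button is pressed (over 3 mm) while the pointer is more than 5 mm from the mark or the slack is not taken up (value of joint start_button above 0.003 m and not (y of pointer_tip in the frame of mark_clip between -0.005 and 0.005 m and value of joint grind_lever above 0.05 rad)).
It fails at once if the jug, the tamper or the teaspoon is pushed more than 20 mm (distance of any of milk_jug, tamper, teaspoon from where it was at the start of the episode above 0.02 m).
It also fails if it takes over 51 s, if anything falls off the work surface, if the arm or the gripper's body presses on something with over 40 N, if the wrist force passes 120 N, or if a joint passes its speed limit or range.

## Working session

There is one attempt and no reset: what is moved stays moved. The work goes in short steps, Python scripts to look and compute and a tool call to move; the robot and the scene stay as the last step left them, time stands still between calls to the robot, and variables do not carry over. Pictures are saved under pics/ and viewed, at most 10 in all, crops included, and the job is handed in when it is done.

Besides the shell and the picture viewer there is one more tool, called after "Emit:" by a JSON object that holds its "method" and its "body", one argument or row to a line. apply_moves: Moves the arm, as the interface text tells. Shift numbers are shares of 20 cm and turn numbers shares of pi rad, none past 1 either way. Its arguments: {"type":"object","properties":{"commands":{"type":"array","items":{"type":"array","items":{"type":"array","items":{"type":"number"}}}},"force":{"type":"number"}},"required":["commands"]}

```bash
mkdir -p pics
cat > h.py <<'E'
import numpy as np, cv2, pickle
from station import arm, viewer
def grab(n,tag):
    f=viewer.grab_frame(n); cv2.imwrite(f'pics/{tag}.png',f['image']); pickle.dump({k:np.array(v) for k,v in f.items()},open(f'pics/{tag}.pkl','wb')); return f
def load(tag): return pickle.load(open(f'pics/{tag}.pkl','rb'))
def ray(f,uv):
    R=cv2.Rodrigues(np.float64(f['rvec']))[0]; t=np.float64(f['tvec']).ravel()
    p=np.linalg.inv(np.float64(f['mtx']))@[uv[0],uv[1],1]
    return -R.T@t, R.T@p
def atz(f,uv,z):
    c,d=ray(f,uv); return c+d*(z-c[2])/d[2]
def tri(*fu):
    A=np.zeros((3,3));b=np.zeros(3)
    for f,uv in fu:
        c,d=ray(f,uv); d=d/np.linalg.norm(d); P=np.eye(3)-np.outer(d,d); A+=P;b+=P@c
    return np.linalg.solve(A,b)
def proj(f,X): return cv2.projectPoints(np.float64(X).reshape(-1,3),np.float64(f['rvec']),np.float64(f['tvec']),np.float64(f['mtx']),None)[0].reshape(-1,2)
E
python3 - <<'E'
from h import *
a=grab('top','top0')['image'];b=grab('scene','sc0')['image']
cv2.imwrite('pics/top0b.png',cv2.resize(a,(800,600)))
cv2.imwrite('pics/sc0b.png',cv2.resize(b,(800,600)))
for n in('top0','sc0'): print(ray(load(n),(256,192)))
s=arm.get_state();print(s['t'],s['eef_pos'],s['ee_rot'],arm.tip_reach)
E
```

```text
(array([0.39239365, 0.04076202, 1.1373603 ]), array([ 1.44184617e-01,  5.70554472e-05, -9.89695982e-01]))
(array([ 0.63953882, -0.56702197,  0.82680863]), array([-0.09501557,  0.63547296, -0.76633864]))
0.1 [ 0.27121499 -0.61766162  0.24771223] [ 3.14008331e+00 -1.64958342e-04 -2.72790820e+00] 0.022
```

View pics/top0b.png

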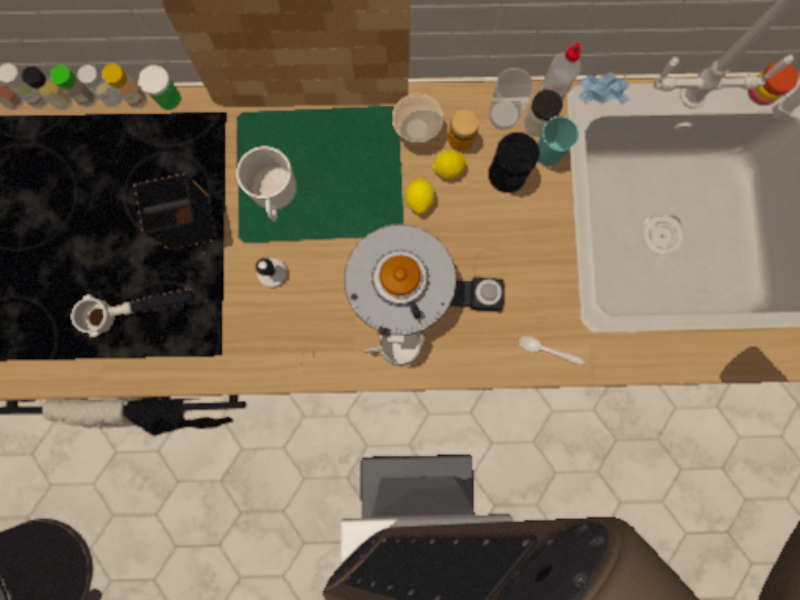

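View pics/sc0b.png

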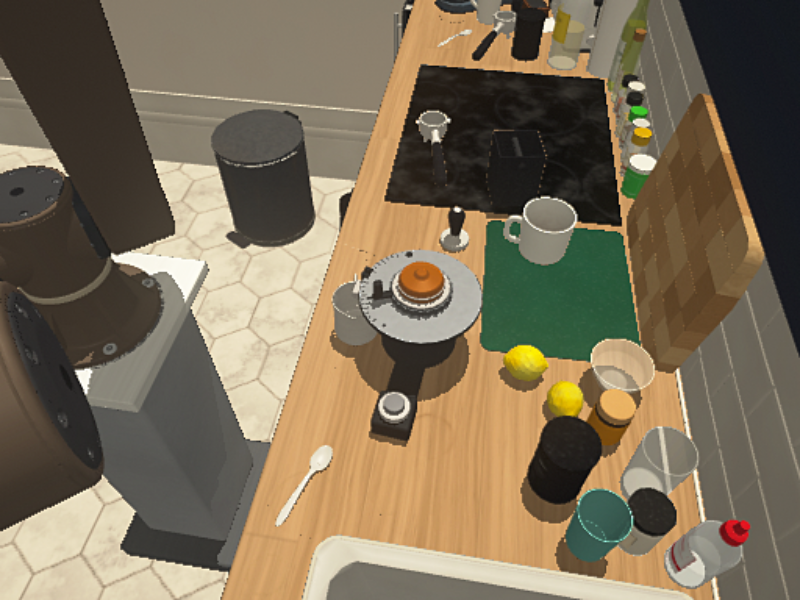

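The top view shows the grinder at (400,278), the lever tab at (415,310), what looks like the clip at (384,331), the button at (489,292), and the jug at (402,347). Next I'll view enlarged crops.

Run:
```python
from h import *
def crop(tag,u,v,w,h,s): return cv2.resize(cv2.imread(f'pics/{tag}.png')[v:v+h,u:u+w],None,fx=s,fy=s,interpolation=cv2.INTER_CUBIC)
a=crop('top0',215,138,115,100,6.95); cv2.imwrite('pics/top_c.png',a)
b=crop('sc0',205,150,115,86,6.95); cv2.imwrite('pics/sc_c.png',b)
f=load('top0');
for n,uv,z in(('centre(flange)',(400*.64,279*.64),.118),('button',(489*.64,292*.64),.045),('spoon',(531*.64,345*.64),.01)): print(n,atz(f,uv,z))
```

```text
centre(flange) [0.57779375 0.04001153 0.118     ]
button [ 0.56288285 -0.12501237  0.045     ]
spoon [ 0.46480058 -0.2058869   0.01      ]
```

View pics/top_c.png

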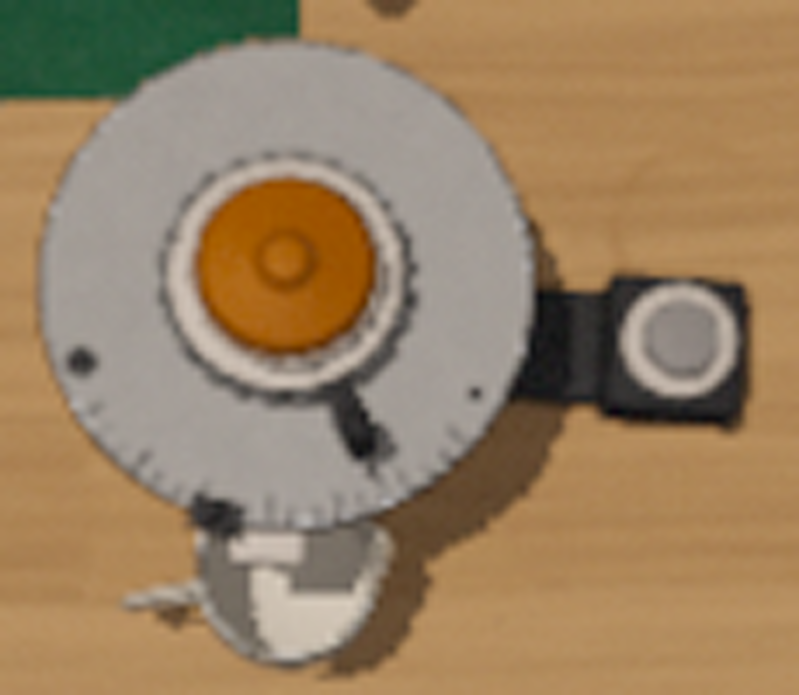

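View pics/sc_c.png

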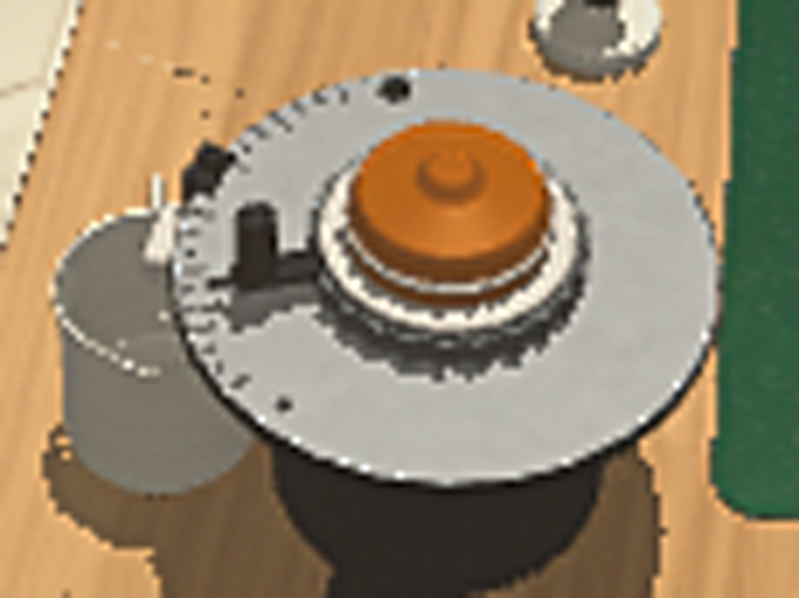

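In the top crop I read:
- flange edges x 38..536, y 40..527
- clip (216,513)
- tab (362,443)
- pointer tip (376,471)
- bosses (82,361) and (476,393)
- button (682,338)

In the scene crop I read:
- clip rib (208,160)
- tab top (256,210)
- pointer tip (210,284)
- bosses (397,89) and (285,405)

Run:
```python
from h import *
T,S=load('top0'),load('sc0')
t=lambda x,y:(215+(x+.5)/6.95-.5,138+(y+.5)/6.95-.5)
s=lambda x,y:(205+(x+.5)/6.95-.5,150+(y+.5)/6.95-.5)
pts={'clip':((216,513),(208,160)),'tab':((364,448),(256,207)),'ptr':((376,471),(210,284)),'big':((82,361),(397,89)),'small':((476,393),(285,405))}
c=np.mean([atz(T,t(*p),.118) for p in((38,283),(536,283),(287,40),(287,527))],0)
c2=np.mean([atz(S,s(*p),.118) for p in((172,270),(718,270),(445,70),(445,485))],0)
print('c',c,c2,[np.linalg.norm(atz(T,t(*p),.118)-c) for p in((38,283),(536,283),(287,40),(287,527))])
zs={'clip':.127,'tab':.162,'ptr':.129,'big':.12,'small':.12}
for k,(a,b) in pts.items():
    X=tri((T,t(*a)),(S,s(*b))); 
    for nm,Y in(('tri',X),('top',atz(T,t(*a),zs[k])),('sc',atz(S,s(*b),zs[k]))):
        d=Y-c; print(k,nm,Y.round(4),'r',np.hypot(*d[:2]).round(4),'ang from -x ccw',np.arctan2(-d[1],-d[0]).round(3))
uvb=(394*.64,405*.64)
X=tri((T,t(682,338)),(S,uvb)); d=X-c; print('btn',X,np.hypot(*d[:2]),np.arctan2(-d[1],-d[0]))
```

```text
c [0.579033  0.0403139 0.118    ] [0.58020128 0.038467   0.118     ] [np.float64(0.09732717783263788), np.float64(0.0973917361716388), np.float64(0.09716886083259893), np.float64(0.09618649678321456)]
clip tri [0.4887 0.0697 0.1243] r 0.095 ang from -x ccw -0.315
clip top [0.4881 0.0695 0.127 ] r 0.0955 ang from -x ccw -0.311
clip sc [0.4897 0.0675 0.127 ] r 0.0934 ang from -x ccw -0.295
tab tri [0.5126 0.0148 0.1622] r 0.0712 ang from -x ccw 0.367
tab top [0.5077 0.0132 0.162 ] r 0.0763 ang from -x ccw 0.364
tab sc [0.5173 0.0171 0.162 ] r 0.066 ang from -x ccw 0.36
ptr tri [0.5023 0.0078 0.1298] r 0.0833 ang from -x ccw 0.401
ptr top [0.5026 0.0079 0.129 ] r 0.083 ang from -x ccw 0.402
ptr sc [0.5019 0.0083 0.129 ] r 0.0835 ang from -x ccw 0.393
big tri [0.5501 0.121  0.1193] r 0.0857 ang from -x ccw -1.226
big top [0.5492 0.1207 0.12  ] r 0.0857 ang from -x ccw -1.215
big sc [0.551  0.1206 0.12  ] r 0.0851 ang from -x ccw -1.235
small tri [ 0.5343 -0.0319  0.1185] r 0.085 ang from -x ccw 1.016
small top [ 0.5332 -0.0321  0.12  ] r 0.0857 ang from -x ccw 1.006
small sc [ 0.5353 -0.0327  0.12  ] r 0.0851 ang from -x ccw 1.031
btn [ 0.56508446 -0.12382325  0.04723104] 0.16472876416636156 1.4860190113820653
```

Grinder centre is about (0.580, 0.040). The lever is at about +0.39 rad and the clip at -0.31 rad, and radii and heights match the text. I'll straddle the tab with both fingers; the tool yaw already suits. Moving over now.

Emit:
{"method": "apply_moves", "body": {
  "commands": [
    [[-1, 0.08, 0.21, 0, 0], [-1, 0.08, 0.21, 0, 0], [-1, 0.08, 0.21, 0, 0], [-1, 0.08, 0.21, 0, 0], [-1, 0.08, 0.21, 0, 0], [-1, 0.08, 0.21, 0, 0], [-1, 0.08, 0.21, 0, 0], [-1, 0.08, 0.21, 0, 0], [-1, 0.08, 0.21, 0, 0], [-1, 0.08, 0.21, 0, 0], [-1, 0.08, 0.21, 0, 0], [-1, 0.08, 0.21, 0, 0]]
  ],
  "force": 20
}}

```text
t: 1.3
eef_pos: [0.4635, -0.1122, 0.2486]
ee_rot: [3.142, 0.0, -2.728]
force: [1.4, -0.8, 0.6]
width: 0.0874
gripper_force: 0.0
```

Emit:
{"method": "apply_moves", "body": {
  "commands": [
    [[-1, 0.089, 0.21, 0, 0], [-1, 0.089, 0.21, 0, 0], [-1, 0.089, 0.21, 0, 0], [-1, 0, 0, 0, 0], [-1, 0, 0, 0, 0]]
  ]
}}

```text
t: 1.8
eef_pos: [0.5167, 0.0129, 0.2479]
ee_rot: [3.141, -0.001, -2.726]
force: [0.1, -0.4, 0.2]
width: 0.0876
gripper_force: 0.0
```

Run:
```python
from h import *
a=grab('wrist','w1')['image'];cv2.imwrite('pics/w1b.png',cv2.resize(a,(800,600)))
s=arm.get_state();print(s['eef_pos'],s['q'])
f=load('w1');C=np.array([.5796,.0398])
def P(th,r,z):return np.r_[C-r*np.array([np.cos(th),np.sin(th)]),z]
print(proj(f,[P(.39,.068,.162),P(.39,.086,.129),P(-.31,.095,.127)])/.64)
```

```text
[0.5163367  0.01206025 0.24806223] [ 4.03710272e-01  9.77349750e-02 -3.32583746e-01 -1.74843883e-04
 -1.14176609e+00 -1.55980818e+00]
[[401.06506319 324.78486777]
 [401.82708244 273.04122464]
 [509.24485911 297.59988657]]
```

View pics/w1b.png

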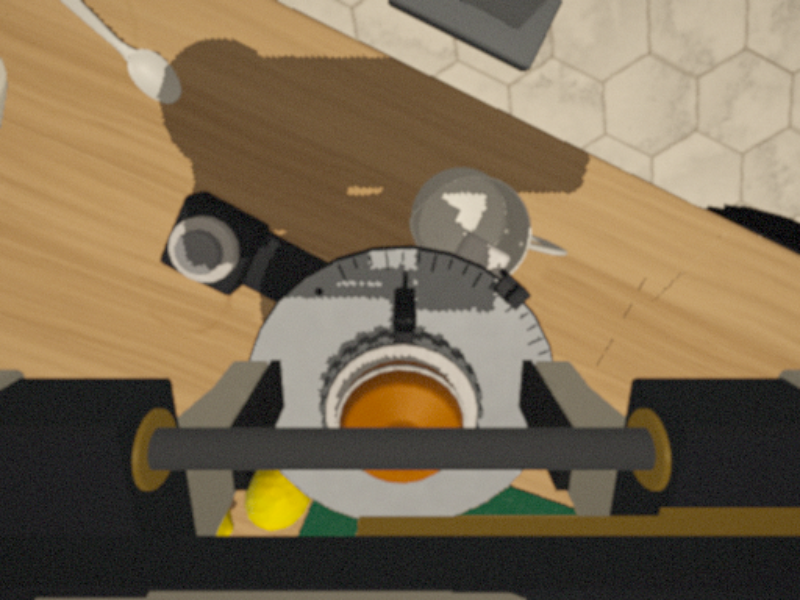

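The wrist view shows the tab at (403,325) and the pointer tip at (405,273), against predictions of (401,325) and (402,273). The clip is at (512,288), where I expected (509,298). I'll descend and half-close.

Emit:
{"method": "apply_moves", "body": {
  "commands": [
    [[-1, 0, 0.005, -0.2, 0], [-1, 0, 0, -0.15, 0], [-1, 0, 0, -0.08, 0], [0.4, 0, 0, 0, 0], [0.4, 0, 0, 0, 0], [0.4, 0, 0, 0, 0], [0.4, 0, 0, 0, 0], [0.4, 0, 0, 0, 0]]
  ]
}}

```text
t: 2.65
eef_pos: [0.5172, 0.013, 0.1634]
ee_rot: [-3.142, 0.002, -2.728]
force: [0.1, 0.8, -0.3]
width: 0.0531
gripper_force: 0.0
```

Run:
```python
import numpy as np
C=np.array([.5796,.0398])
p=lambda th:C-.068*np.array([np.cos(th),np.sin(th)])
th=np.r_[.39:-.66:-.07]
for a in th: print(a.round(2),p(a).round(4),((p(a-.07)-p(a))/.2).round(4),round(-.07/np.pi,4))
```

```text
0.39 [0.5167 0.0139] [-0.0083  0.0223] -0.0223
0.32 [0.5151 0.0184] [-0.0067  0.0228] -0.0223
0.25 [0.5137 0.023 ] [-0.0051  0.0232] -0.0223
0.18 [0.5127 0.0276] [-0.0034  0.0235] -0.0223
0.11 [0.512  0.0323] [-0.0018  0.0237] -0.0223
0.04 [0.5117 0.0371] [-0.0001  0.0238] -0.0223
-0.03 [0.5116 0.0418] [0.0015 0.0237] -0.0223
-0.1 [0.5119 0.0466] [0.0032 0.0236] -0.0223
-0.17 [0.5126 0.0513] [0.0048 0.0233] -0.0223
-0.24 [0.5135 0.056 ] [0.0065 0.0229] -0.0223
-0.31 [0.5148 0.0605] [0.008  0.0224] -0.0223
-0.38 [0.5165 0.065 ] [0.0096 0.0218] -0.0223
-0.45 [0.5184 0.0694] [0.0111 0.0211] -0.0223
-0.52 [0.5206 0.0736] [0.0125 0.0202] -0.0223
-0.59 [0.5231 0.0776] [0.0139 0.0193] -0.0223
```

Emit:
{"method": "apply_moves", "body": {
  "commands": [
    [[0.6, 0, 0, 0, 0], [0.6, 0, 0, 0, 0], [0.6, 0, 0, 0, 0], [0.6, 0, 0, 0, 0], [0.6, -0.008, 0.022, 0, -0.02], [0.6, -0.007, 0.023, 0, -0.02], [0.6, -0.005, 0.023, 0, -0.02], [0.6, -0.003, 0.024, 0, -0.02], [0.6, -0.002, 0.024, 0, -0.02], [0.6, 0, 0.024, 0, -0.02], [0.6, 0.002, 0.024, 0, -0.02], [0.6, 0.003, 0.024, 0, -0.02]]
  ]
}}

```text
t: 3.85
eef_pos: [0.5115, 0.0494, 0.1623]
ee_rot: [-3.139, -0.003, 3.05]
force: [-3.3, -5.1, 3.2]
width: 0.0175
gripper_force: 2.7
```

Emit:
{"method": "apply_moves", "body": {
  "commands": [
    [[0.6, 0.005, 0.023, 0, -0.02], [0.6, 0.006, 0.023, 0, -0.02], [0.6, 0.008, 0.022, 0, -0.02], [0.6, 0.01, 0.022, 0, -0.02], [0.6, 0.011, 0.021, 0, -0.02], [0.6, 0.012, 0.02, 0, -0.02], [0.6, 0.014, 0.019, 0, -0.01], [0.6, 0, 0, 0, 0], [0.6, 0, 0, 0, 0], [0.6, 0, 0, 0, 0]]
  ]
}}

```text
t: 4.85
eef_pos: [0.5243, 0.0798, 0.1617]
ee_rot: [-3.139, -0.002, 2.644]
force: [-4.7, -1.1, -0.4]
width: 0.0177
gripper_force: 1.9
```

Run:
```python
from h import *
a=grab('wrist','w2')['image'];b=grab('top','t2')['image'];grab('scene','s2')
w=cv2.resize(a,(600,450));t=cv2.resize(b[138:238,215:330],(518,450),interpolation=cv2.INTER_CUBIC)
w=w[:,120:480]
im=np.hstack([w,t[:,:440]]);cv2.imwrite('pics/m2.png',im)
s=arm.get_state();print(s['t'],s['eef_pos'],s['ee_rot'],s['q'][5],s['force'],s['width'])
C=np.array([.5796,.0398]);d=s['eef_pos'][:2]-C;print(np.hypot(*d),np.arctan2(-d[1],-d[0]))
```

```text
5.0 [0.52433079 0.07980344 0.16171599] [-3.13887979e+00 -2.40616490e-03  2.64426143e+00] -2.5882922796225083 [-4.6248685  -2.22978757  0.29566925] 0.01724923886316654
0.06822726754121969 -0.6265162690798284
```

View pics/m2.png

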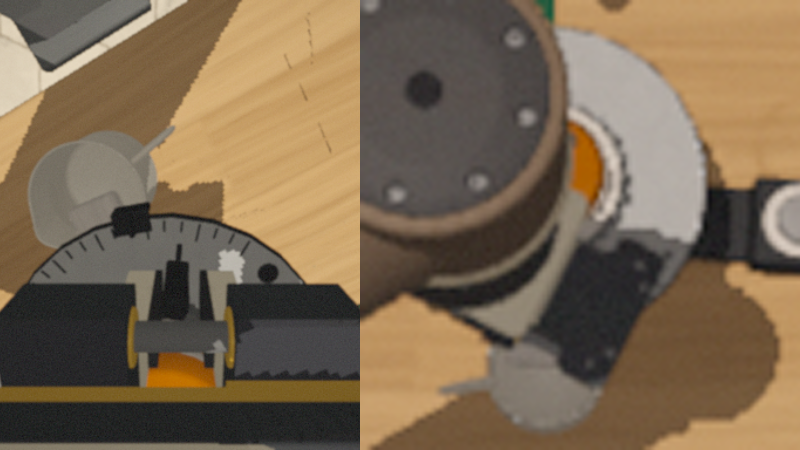

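The wrist picture shows the pointer tip at (180,246), well past the clip at (131,215) towards the big boss at (268,272). I'll compute the angles.

Run:
```python
from h import *
f=load('w2');C=np.array([.5796,.0398]);k=512/600
def ang(x,y,z):
    Y=atz(f,((120+x+.5)*k-.5,(y+.5)*k-.5),z);d=Y[:2]-C;return np.hypot(*d).round(4),np.arctan2(-d[1],-d[0]).round(3)
print('ptr',ang(180,246,.129),'clip',ang(131,212,.127),ang(131,218,.127),'big',ang(268,272,.12))
im=cv2.imread('pics/w2.png')
cv2.imwrite('pics/w2c.png',cv2.resize(im[165:270,165:345],None,fx=4.4,fy=4.4,interpolation=cv2.INTER_CUBIC))
```

```text
ptr (np.float64(0.087), np.float64(-0.593)) clip (np.float64(0.1051), np.float64(-0.345)) (np.float64(0.102), np.float64(-0.339)) big (np.float64(0.0882), np.float64(-1.189))
```

View pics/w2c.png

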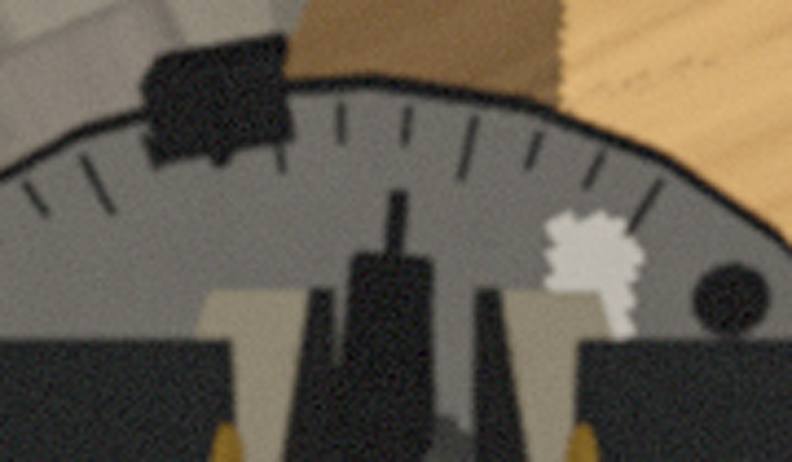

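The crop shows the inner end of the clip's rib at about (221,161), the outer edge of the clip centred at about (215,50), and the pointer tip at (398,192).

Run:
```python
from h import *
f=load('w2');C=np.array([.5796,.0398])
def ang(x,y,z):
    Y=atz(f,(165+(x+.5)/4.4-.5,165+(y+.5)/4.4-.5),z);d=Y[:2]-C;return Y.round(4),np.hypot(*d).round(4),np.arctan2(-d[1],-d[0]).round(3)
for n,p,z in(('ptr',(398,192),.129),('rib in',(221,161),.127),('rib in',(221,161),.122),('clip in L',(155,165),.118),('clip in R',(288,138),.118),('clip out L',(148,70),.122),('clip out R',(286,38),.122),('clip out',(216,50),.127),('big',(731,299),.12)): print(n,*ang(*p,z))
```

```text
ptr [0.5063 0.0885 0.129 ] 0.088 -0.587
rib in [0.4917 0.0692 0.127 ] 0.0927 -0.323
rib in [0.4929 0.0677 0.122 ] 0.0911 -0.312
clip in L [0.4899 0.058  0.118 ] 0.0915 -0.2
clip in R [0.4954 0.0767 0.118 ] 0.0919 -0.413
clip out L [0.4769 0.0658 0.122 ] 0.106 -0.248
clip out R [0.4819 0.0845 0.122 ] 0.1074 -0.429
clip out [0.4781 0.0766 0.127 ] 0.108 -0.348
big [0.547  0.1214 0.12  ] 0.0879 -1.19
```

The pointer is about 23 mm beyond the mark on the coarse side, with the clip at about -0.312 rad. Next I'll come up from coarse, stopping a bit short.

Emit:
{"method": "apply_moves", "body": {
  "commands": [
    [[0.6, -0.012, -0.016, 0, 0.017], [0.6, -0.01, -0.016, 0, 0.017], [0.6, -0.009, -0.017, 0, 0.017], [0.6, -0.007, -0.017, 0, 0.017], [0.6, -0.006, -0.017, 0, 0.017], [0.6, -0.004, -0.017, 0, 0.017], [0.6, 0, 0, 0, 0], [0.6, 0, 0, 0, 0]]
  ]
}}

```text
t: 5.8
eef_pos: [0.5165, 0.0612, 0.1626]
ee_rot: [3.14, 0.0, 2.964]
force: [-2.5, 4.0, 0.6]
width: 0.0174
gripper_force: 2.0
```

Run:
```python
from h import *
a=grab('wrist','w3')['image']
cv2.imwrite('pics/w3c.png',cv2.resize(a[165:270,165:345],None,fx=4.4,fy=4.4,interpolation=cv2.INTER_CUBIC))
s=arm.get_state();print(s['t'],s['eef_pos'],s['ee_rot'],s['force'],s['width'])
f=load('w3');C=np.array([.5796,.0398]);d=s['eef_pos'][:2]-C;print(np.hypot(*d),np.arctan2(-d[1],-d[0]))
P=lambda th,r,z:np.r_[C-r*np.array([np.cos(th),np.sin(th)]),z]
q=proj(f,[P(-.312,.086,.129),P(-.312,.089,.127),P(-.312,.101,.127),P(-.34,.086,.129)]);print((q+.5-165)*4.4-.5)
```

```text
5.85 [0.51653218 0.06119818 0.16264458] [3.14061230e+00 3.15166377e-04 2.96432432e+00] [-2.59323737  4.64536539  0.97506881] 0.017545074560627438
0.06659904174445039 -0.3271004223405537
[[413.85215849 192.61605626]
 [416.73008109 166.87807672]
 [429.0376414   82.87680713]
 [431.45337053 195.06343414]]
```

View pics/w3c.png

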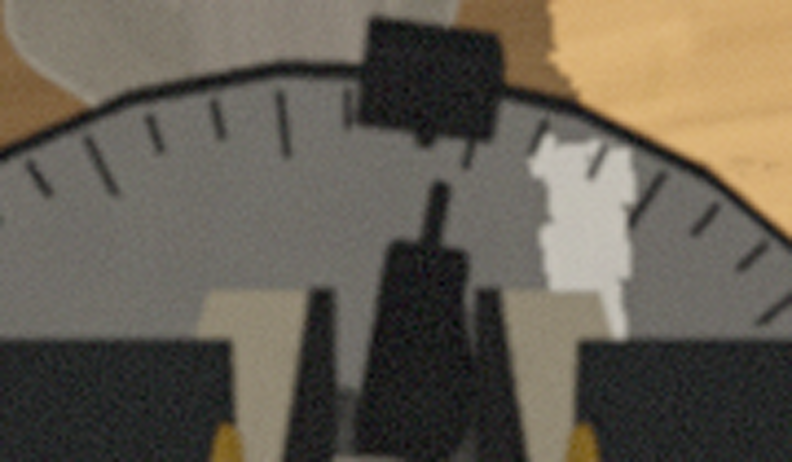

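The pointer tip is at (441,184). The rib's inner end is at (427,145), and its radial line reaches about x=423 at the tip's row, so the pointer is about 2.5 mm short on the coarse side. I'll nudge it 1.9 mm at the tab.

Emit:
{"method": "apply_moves", "body": {
  "commands": [
    [[0.6, -0.001, -0.003, 0, 0.003], [0.6, -0.001, -0.003, 0, 0.003], [0.6, -0.001, -0.003, 0, 0.003], [0.6, 0, 0, 0, 0], [0.6, 0, 0, 0, 0], [0.6, 0, 0, 0, 0]]
  ]
}}

```text
t: 6.45
eef_pos: [0.516, 0.0594, 0.1627]
ee_rot: [3.141, 0.0, 2.993]
force: [-2.2, 4.5, 0.8]
width: 0.0173
gripper_force: 2.0
```

Run:
```python
from h import *
a=grab('wrist','w4')['image']
cv2.imwrite('pics/w4c.png',cv2.resize(a[165:270,165:345],None,fx=4.4,fy=4.4,interpolation=cv2.INTER_CUBIC))
s=arm.get_state();print(s['t'],s['eef_pos'],s['ee_rot'],s['force'],s['width'])
f=load('w4');C=np.array([.5796,.0398]);d=s['eef_pos'][:2]-C;print(np.hypot(*d),np.arctan2(-d[1],-d[0]))
P=lambda th,r,z:np.r_[C-r*np.array([np.cos(th),np.sin(th)]),z]
q=proj(f,[P(-.312,.086,.129),P(-.312,.089,.127),P(-.312,.101,.127),P(-.34,.086,.129)]);print((q+.5-165)*4.4-.5)
```

```text
6.5 [0.5159684  0.05940166 0.16266877] [3.14072400e+00 3.71425181e-04 2.99271559e+00] [-2.8231642   4.45039668  0.49070325] 0.01764311202878305
0.06658232560461817 -0.2988248028634025
[[431.81000083 195.13209843]
 [435.20793382 169.48233266]
 [450.39640945  85.94547447]
 [449.30355917 198.04140207]]
```

View pics/w4c.png

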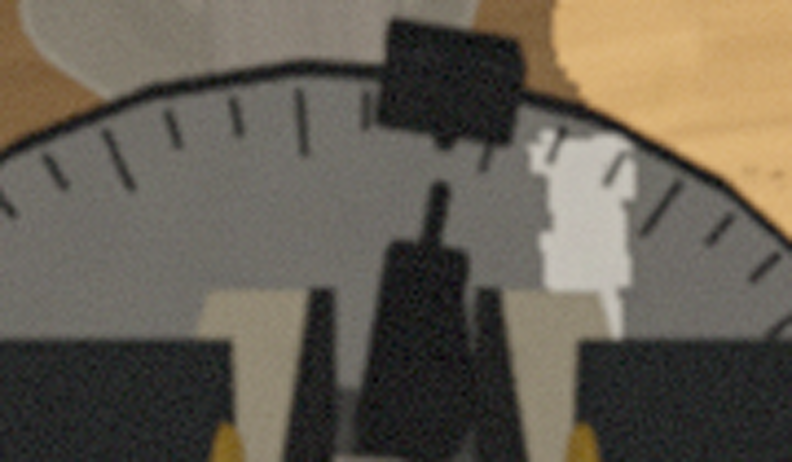

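The tip is at (441,184) and the rib line extrapolates to about (439,184), so the pointer is on the mark to within 0.5 mm. Releasing: ease off to the coarse side, open, lift, then start turning towards the button.

Emit:
{"method": "apply_moves", "body": {
  "commands": [
    [[0.6, 0.003, 0.008, 0, 0], [0.5, 0.002, 0.006, 0, 0], [0, 0, 0, 0, 0], [-0.2, 0, 0, 0, 0], [-0.2, 0, 0, 0, 0], [-0.2, 0, 0, 0, 0], [-0.2, 0, 0, 0.15, 0], [-0.2, 0, 0, 0.2, 0], [-0.2, 0, 0, 0.1, 0], [1, 0, -0.1, 0, 0.047], [1, 0, -0.1, 0, 0.047], [1, 0, -0.1, 0, 0.047]]
  ]
}}

```text
t: 7.7
eef_pos: [0.5167, 0.001, 0.2528]
ee_rot: [3.142, 0.001, -2.841]
force: [1.3, -0.3, 0.1]
width: 0.0342
gripper_force: 0.0
```

Emit:
{"method": "apply_moves", "body": {
  "commands": [
    [[1, 0.025, -0.1, 0, 0.047], [1, 0.025, -0.1, 0, 0.047], [1, 0.025, -0.1, 0, 0.047], [1, 0.025, -0.1, 0, 0.047], [1, 0.025, -0.1, 0, 0.047], [1, 0.025, -0.1, 0, 0.047], [1, 0.025, 0, 0, 0.047], [1, 0.025, 0, 0, 0.047], [1, 0.025, 0, 0, 0.03], [1, 0, 0, 0, 0]]
  ]
}}

```text
t: 8.7
eef_pos: [0.5621, -0.1186, 0.2523]
ee_rot: [3.141, -0.0, -1.571]
force: [-0.0, 0.0, 0.1]
width: 0.0005
gripper_force: 0.0
```

Run:
```python
from h import *
a=grab('top','t5')['image'];b=grab('scene','s5')['image'];w=grab('wrist','w5')['image']
A=cv2.resize(a[138:238,215:330],(345,300),interpolation=cv2.INTER_CUBIC);B=cv2.resize(b[150:236,205:305],(349,300),interpolation=cv2.INTER_CUBIC)
W=cv2.resize(w,(400,300));Z=np.zeros((300,694-400,3),np.uint8)
cv2.imwrite('pics/m5.png',np.vstack([np.hstack([A,B]),np.hstack([W,Z])]))
s=arm.get_state();print(s['t'],s['eef_pos'],s['ee_rot'],s['force'],s['width'],s['q'])
C=np.array([.5796,.0398])
P=lambda th,r,z:np.r_[C-r*np.array([np.cos(th),np.sin(th)]),z]
f=load('w5');print(proj(f,[[.565,-.124,.047],P(-.312,.086,.129),P(-.312,.095,.127)])*400/512)
```

```text
8.85 [ 0.56152456 -0.11844033  0.25246842] [ 3.14131688e+00 -6.97556137e-06 -1.57446502e+00] [0.30204525 0.13451195 0.6667358 ] 0.0004332330255469062 [ 1.32874244e-01  1.90914091e-01 -2.10069754e-01 -3.32620644e-05
 -1.17008664e+00 -1.36529958e-01]
[[197.47253081 128.62959251]
 [246.59896616 276.32103682]
 [252.3714698  276.69188134]]
```

View pics/m5.png

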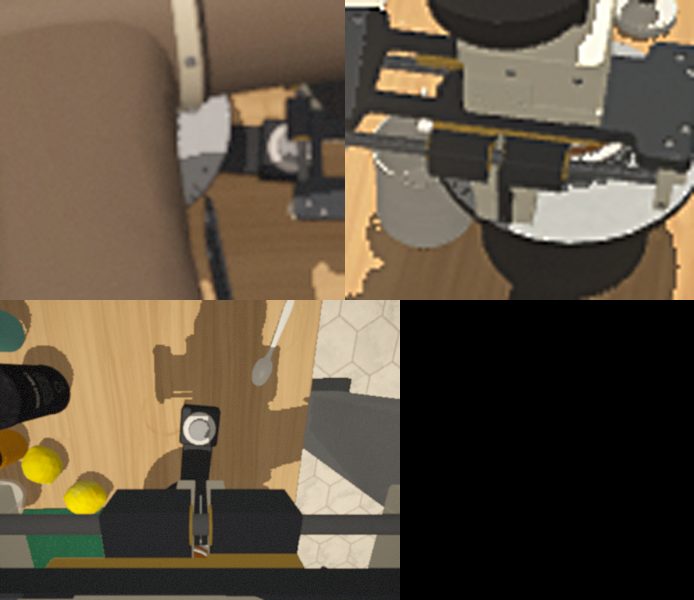

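In the wrist view the button is at (200,429) against a predicted (197,429). The arm hides the lever, so I'll swing aside and check it with image code, since my picture allowance is used up.

Emit:
{"method": "apply_moves", "body": {
  "commands": [
    [[1, -0.07, -0.2, 0, 0], [1, -0.07, -0.2, 0, 0], [1, -0.07, -0.2, 0, 0], [1, -0.07, -0.2, 0, 0], [1, -0.07, -0.2, 0, 0], [1, -0.07, -0.2, 0, 0], [1, -0.07, -0.2, 0, 0], [1, -0.07, -0.2, 0, 0], [1, -0.07, -0.2, 0, 0], [1, 0, 0, 0, 0]]
  ]
}}

```text
t: 9.85
eef_pos: [0.4335, -0.482, 0.2519]
ee_rot: [3.14, -0.0, -1.578]
force: [-1.3, 0.7, 0.3]
width: 0.0001
gripper_force: 0.0
```

```bash
cat > chk.py <<'E'
from h import *
C=np.array([.5796,.0398])
th=np.linspace(-.9,.9,361)
def prof(f,r,z):  # brightness along an arc
    X=np.stack([C[0]-r*np.cos(th),C[1]-r*np.sin(th),0*th+z],1)
    q=proj(f,X).astype(np.float32)
    g=cv2.cvtColor(f['image'],cv2.COLOR_BGR2GRAY)
    return cv2.remap(g,q[:,:1],q[:,1:],cv2.INTER_LINEAR).ravel().astype(float)
def dark(p,lim=None):
    b=np.median(p); w=np.clip(b*.75-p,0,None)
    if lim: w[(th<lim[0])|(th>lim[1])]=0
    return round((w*th).sum()/max(w.sum(),1e-9),3),round((w>0).sum()*.005,3),round(b)
def run(tag):
    for n in('top','sc'):
        f=load(n+tag)
        for nm,rs,z in(('arm',(.06,.066),.133),('tabtop',(.065,.070),.160),('ptr',(.078,.081,.084),.129),('rib/clip',(.091,.093,.096),.123)):
            print(n,nm,[dark(prof(f,r,z)) for r in rs])
E
python3 - <<'E'
from chk import *
grab('top','top6');grab('scene','sc6')
print('before');run('0');print('now');run('6')
s=arm.get_state();print(s['t'],s['eef_pos'])
E
```

```text
before
top arm [(np.float64(0.384), np.float64(0.245), 159), (np.float64(0.384), np.float64(0.235), 159)]
top tabtop [(np.float64(0.359), np.float64(0.23), 159), (np.float64(0.364), np.float64(0.23), 159)]
top ptr [(np.float64(0.432), np.float64(0.205), 159), (np.float64(0.403), np.float64(0.145), 159), (np.float64(0.372), np.float64(0.04), 159)]
top rib/clip [(np.float64(-0.312), np.float64(0.195), 150), (np.float64(-0.316), np.float64(0.22), 148), (np.float64(-0.282), np.float64(0.265), 127)]
sc arm [(np.float64(0.324), np.float64(0.74), 175), (np.float64(0.28), np.float64(0.8), 176)]
sc tabtop [(np.float64(0.593), np.float64(0.63), 160), (np.float64(0.598), np.float64(0.595), 156)]
sc ptr [(np.float64(0.491), np.float64(0.33), 181), (np.float64(0.508), np.float64(0.255), 180), (np.float64(0.098), np.float64(0.235), 165)]
sc rib/clip [(np.float64(-0.275), np.float64(0.34), 156), (np.float64(-0.266), np.float64(0.32), 158), (np.float64(-0.174), np.float64(0.55), 141)]
now
top arm [(np.float64(-0.316), np.float64(0.28), 161), (np.float64(-0.309), np.float64(0.305), 161)]
top tabtop [
[... 219 characters left out ...]
t64(0.05), 161)]
top rib/clip [(np.float64(-0.312), np.float64(0.2), 152), (np.float64(-0.316), np.float64(0.22), 150), (np.float64(-0.279), np.float64(0.255), 129)]
sc arm [(np.float64(-0.201), np.float64(0.525), 197), (np.float64(-0.255), np.float64(0.62), 197)]
sc tabtop [(np.float64(-0.12), np.float64(0.705), 136), (np.float64(-0.211), np.float64(0.44), 176)]
sc ptr [(np.float64(-0.479), np.float64(0.44), 199), (np.float64(-0.532), np.float64(0.415), 198), (np.float64(-0.568), np.float64(0.44), 192)]
sc rib/clip [(np.float64(-0.425), np.float64(0.485), 164), (np.float64(-0.427), np.float64(0.46), 164), (np.float64(-0.27), np.float64(0.48), 143)]
9.95 [ 0.4348952  -0.47909663  0.25208372]
```

The top view gives the pointer at -0.316 rad and the clip at -0.312 to -0.316, so the lever stayed on the mark after release. Next is the button.

Emit:
{"method": "apply_moves", "body": {
  "commands": [
    [[1, 0.072, 0.197, 0, 0], [1, 0.072, 0.197, 0, 0], [1, 0.072, 0.197, 0, 0], [1, 0.072, 0.197, 0, 0], [1, 0.072, 0.197, 0, 0], [1, 0.072, 0.197, 0, 0], [1, 0.072, 0.197, 0, 0], [1, 0.072, 0.197, 0, 0], [1, 0.072, 0.197, 0, 0], [1, 0, 0, 0, 0], [1, 0, 0, 0, 0]]
  ]
}}

```text
t: 11.05
eef_pos: [0.5654, -0.1216, 0.2528]
ee_rot: [-3.141, 0.0, -1.569]
force: [0.8, -0.1, 0.4]
width: -0.0001
gripper_force: 0.0
```

Emit:
{"method": "apply_moves", "body": {
  "commands": [
    [[1, 0, 0, -0.2, 0], [1, 0, 0, -0.2, 0], [1, 0, 0, -0.2, 0], [1, 0, 0, -0.2, 0], [1, 0, 0, -0.05, 0], [1, 0, 0, 0, 0], [1, 0, 0, 0, 0]]
  ]
}}

```text
t: 11.75
eef_pos: [0.5666, -0.1241, 0.0844]
ee_rot: [-3.139, -0.0, -1.572]
force: [-0.4, 0.6, 0.8]
width: 0.0
gripper_force: 0.0
```

Emit:
{"method": "apply_moves", "body": {
  "commands": [
    [[1, 0, 0, -0.02, 0], [1, 0, 0, -0.02, 0], [1, 0, 0, -0.02, 0], [1, 0, 0, 0, 0], [1, 0, 0, 0, 0]]
  ]
}}

```text
t: 12.25
eef_pos: [0.5673, -0.1238, 0.0739]
ee_rot: [-3.137, -0.001, -1.57]
force: [-4.5, 2.8, 22.2]
width: 0.0007
gripper_force: 11.4
```

Emit:
{"method": "apply_moves", "body": {
  "commands": [
    [[1, 0, 0, -0.01, 0], [1, 0, 0, -0.01, 0], [1, 0, 0, 0, 0], [1, 0, 0, 0, 0]]
  ]
}}

```text
t: 12.65
eef_pos: [0.5675, -0.1239, 0.0733]
ee_rot: [-3.135, -0.001, -1.569]
force: [-15.9, 6.9, 53.9]
width: 0.0001
gripper_force: 26.7
```

The contact is stiff at a fingertip height of about 51 mm. I'll back off slowly to find out whether that is the button's bottom (a spring force should remain) or its rim.

Emit:
{"method": "apply_moves", "body": {
  "commands": [
    [[1, 0, 0, 0.03, 0], [1, 0, 0, 0, 0], [1, 0, 0, 0, 0], [1, 0, 0, 0, 0]]
  ]
}}

```text
t: 13.05
eef_pos: [0.5672, -0.1238, 0.0742]
ee_rot: [-3.138, -0.0, -1.571]
force: [-0.2, 0.1, 12.6]
width: 0.0008
gripper_force: 6.2
```

Emit:
{"method": "apply_moves", "body": {
  "commands": [
    [[1, 0, 0, 0.01, 0], [1, 0, 0, 0, 0], [1, 0, 0, 0, 0]]
  ]
}}

```text
t: 13.35
eef_pos: [0.5665, -0.1237, 0.075]
ee_rot: [-3.139, -0.0, -1.571]
force: [3.2, -0.2, 4.8]
width: 0.0002
gripper_force: 2.2
```

Emit:
{"method": "apply_moves", "body": {
  "commands": [
    [[1, 0, 0, 0.01, 0], [1, 0, 0, 0, 0], [1, 0, 0, 0, 0]]
  ]
}}

```text
t: 13.65
eef_pos: [0.5653, -0.1237, 0.0765]
ee_rot: [3.141, 0.0, -1.572]
force: [3.1, -0.6, 2.9]
width: 0.0005
gripper_force: 1.8
```

Emit:
{"method": "apply_moves", "body": {
  "commands": [
    [[1, 0, 0, 0.02, 0], [1, 0, 0, 0, 0], [1, 0, 0, 0, 0]]
  ]
}}

```text
t: 13.95
eef_pos: [0.5643, -0.1238, 0.0801]
ee_rot: [3.14, 0.0, -1.572]
force: [0.5, -0.2, 1.3]
width: 0.0005
gripper_force: 0.7
```

The force fell from 4.8 to 2.9 to 1.3 N over about 5 mm of lift, which looks like the button spring (5 N at the bottom). I'll confirm with one slow press in steps before lifting off.

Emit:
{"method": "apply_moves", "body": {
  "commands": [
    [[1, 0, 0, 0.03, 0], [1, 0, 0, 0, 0], [1, 0, 0, 0, 0], [1, 0, 0, 0, 0]]
  ]
}}

```text
t: 14.35
eef_pos: [0.5651, -0.1238, 0.0864]
ee_rot: [3.141, 0.0, -1.572]
force: [0.3, 0.7, -0.2]
width: 0.0006
gripper_force: 0.0
```

Emit:
{"method": "apply_moves", "body": {
  "commands": [
    [[1, 0, 0, -0.03, 0], [1, 0, 0, -0.01, 0], [1, 0, 0, 0, 0], [1, 0, 0, 0, 0]]
  ]
}}

```text
t: 14.75
eef_pos: [0.5655, -0.1238, 0.0786]
ee_rot: [3.142, -0.0, -1.572]
force: [-0.4, 0.5, 2.4]
width: 0.0003
gripper_force: 1.2
```

Emit:
{"method": "apply_moves", "body": {
  "commands": [
    [[1, 0, 0, -0.01, 0], [1, 0, 0, 0, 0], [1, 0, 0, 0, 0]]
  ]
}}

```text
t: 15.05
eef_pos: [0.5655, -0.1238, 0.0767]
ee_rot: [-3.141, -0.0, -1.572]
force: [0.4, 0.7, 3.7]
width: 0.0005
gripper_force: 1.7
```

Emit:
{"method": "apply_moves", "body": {
  "commands": [
    [[1, 0, 0, -0.01, 0], [1, 0, 0, 0, 0], [1, 0, 0, 0, 0]]
  ]
}}

```text
t: 15.35
eef_pos: [0.5655, -0.1238, 0.0747]
ee_rot: [-3.141, 0.0, -1.572]
force: [-0.5, 1.2, 5.0]
width: 0.0003
gripper_force: 2.3
```

Emit:
{"method": "apply_moves", "body": {
  "commands": [
    [[1, 0, 0, -0.012, 0], [1, 0, 0, 0, 0], [1, 0, 0, 0, 0]]
  ]
}}

```text
t: 15.65
eef_pos: [0.5656, -0.1238, 0.074]
ee_rot: [-3.141, -0.0, -1.571]
force: [-5.7, 3.6, 20.4]
width: 0.0004
gripper_force: 10.2
```

The readings show a clear spring curve: 2.4, 3.7 and 5.0 N, then a hard stop, so the button is fully down. Letting go, swinging aside and checking the lever once more.

Emit:
{"method": "apply_moves", "body": {
  "commands": [
    [[1, 0, 0, 0.05, 0], [1, 0, 0, 0.15, 0], [1, 0, 0, 0.2, 0], [1, 0, 0, 0.2, 0], [1, 0, 0, 0.2, 0], [1, 0, 0, 0.1, 0]]
  ]
}}

```text
t: 16.25
eef_pos: [0.5661, -0.124, 0.2557]
ee_rot: [-3.138, -0.0, -1.572]
force: [0.0, 0.9, 0.1]
width: 0.0005
gripper_force: 0.0
```

Emit:
{"method": "apply_moves", "body": {
  "commands": [
    [[1, -0.07, -0.2, 0, 0], [1, -0.07, -0.2, 0, 0], [1, -0.07, -0.2, 0, 0], [1, -0.07, -0.2, 0, 0], [1, -0.07, -0.2, 0, 0], [1, -0.07, -0.2, 0, 0], [1, -0.07, -0.2, 0, 0], [1, -0.07, -0.2, 0, 0], [1, -0.07, -0.2, 0, 0], [1, 0, 0, 0, 0], [1, 0, 0, 0, 0]]
  ]
}}

```text
t: 17.35
eef_pos: [0.4382, -0.4844, 0.2509]
ee_rot: [3.14, 0.001, -1.574]
force: [0.6, 0.2, -0.2]
width: 0.0006
gripper_force: 0.0
```

Run:
```python
from chk import *
f=grab('top','top7')
for r,z in((.081,.129),(.084,.129),(.091,.123),(.093,.123)): print(r,dark(prof(f,r,z)))
d=cv2.absdiff(f['image'],load('top0')['image']).max(2)
for n,p in(('jug',(402,347)),('tamper',(270,270)),('spoon',(550,350)),('button',(489,292))):
    u,v=int(p[0]*.64),int(p[1]*.64); print(n,(d[v-10:v+10,u-12:u+12]>50).mean().round(3))
print(arm.get_state()['t'],arm.get_state()['force'])
```

```text
0.081 (np.float64(-0.316), np.float64(0.08), 162)
0.084 (np.float64(-0.316), np.float64(0.05), 161)
0.091 (np.float64(-0.312), np.float64(0.19), 152)
0.093 (np.float64(-0.316), np.float64(0.22), 150)
jug 0.0
tamper 0.0
spoon 0.0
button 0.0
17.4 [0.66816326 0.42412624 1.12317763]
```

```bash
python3 -c "
from station import arm
print(arm.job_done())"
```

```text
the job is handed in; nothing more can be done
None
```

Job handed in: the lever was backed off about 23 mm and brought up from the coarse side to within about 0.5 mm of the mark (measured from images), the start button was pressed fully down (twice, the second to confirm) and released, and the jug, tamper and teaspoon show no movement.

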